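Catch the specimen carriage in the camera bay

TASK

Press the black paddle down to release the specimen carriage, let it roll freely and untouched past the label reader, then catch it very gently from its downhill side with the fingertips and bring it to rest with its sprung front plate between the two bay posts in front of the camera. Go along with it as it arrives, so that its sprung plate is never pushed in by more than about 10 mm, and do not grip it; it must not run on towards the buffer, or upset its jar, and nothing else on the bench may be disturbed. Hold it still there for three seconds, and finish while still holding it there: the rail slopes, so it rolls on if you let go.

Things in the scene. Friction and masses are not known exactly. Their poses are not given: they have to be found in the camera images.
- rail: Fixed inclined rail: white base slab 100 x 720 mm, aluminium track 62 mm wide, 700 mm long. Origin on the bench under the track's middle. Its y axis points uphill along the track, x across to the far side, z up. The track's top is 65 mm above the bench at y = 0 and falls 41 mm per metre towards -y. At its lower end (y = -313 to -327 mm) a rubber buffer stands 20 mm above the track.
- travel (a joint): Travel of the carriage down the slope in m: 0 at the gate, 0.51 at the end. The downhill face of its plate stands at rail y = 0.210 - travel + spring. Past the reader, where it may be touched, from travel 0.20; between the bay posts at 0.40 to 0.48 (middle 0.44); must not pass 0.50. The carriage is an aluminium truck 80 mm wide, 112 mm long, deck top 28 mm above the track.
- deck (a point): Point on the carriage's deck under the jar, 62 mm uphill of the plate's downhill face. Carriage and jar weigh about 0.8 kg together (0.7 to 1.05). A magnetic brake resists with 1.14 N per m/s: once released it gathers speed with a time constant of about 0.7 s (0.6 to 0.92) towards about 0.28 m/s (0.24 to 0.37). Some 0.3 N holds it still on the slope.
- carriage: The carriage without its plate. Origin: on the track's top, at the middle of the carriage's downhill edge, where the plate's downhill face stands while its spring is not pushed in; axes parallel to the rail's (y uphill, z up).
- plate: Catch plate at the carriage's downhill end, upright, steel, 70 mm wide across the rail, 6 mm thick, 62 mm high, sprung. Origin: middle of the lower edge of its downhill face, 28 mm above the track; axes parallel to the rail's, so this face looks to -y. Push with the fingertips on this face, 20 to 55 mm above its lower edge.
- spring (a joint): How far the sprung catch plate is pushed in, towards the carriage's jar, in m: 0 free, 0.025 at its stop. Spring about 100 N/m, damping 2.5 N per m/s: holding the carriage still pushes it in by 3 to 4 mm. Over 13 mm counts as a bump.
- jar: Loose clear specimen jar with a white cap, 44 mm in diameter, 66 mm high, about 0.14 kg, standing on the level deck of the carriage between low lips. Origin: centre of its underside, z up.
- gate (a joint): Angle of the release rod in rad: 0 shut, 0.6 fully pressed (stop); starts at 0 to 0.08. The rod runs along the rail's near side at rail x = -65 mm, turns stiffly (about 2 N on the paddle) and stays where it is left. Its upright blade at the upper end holds a lug on the carriage; from about 0.35 rad it is clear and the carriage starts, so press to 0.5 or more.
- paddle (a point): Press point on top of the rod's black paddle, a plate 64 mm long (towards the robot, tilted up 0.35 rad when shut) and 46 mm wide, near rail x = -107, y = -80 mm. It lies 42 mm from the rod's axis and 21 mm above it when shut, and sinks about 25 mm when pressed straight down. Moves with the paddle.
- bay (a point): Point on the track's top midway between the bay posts (rail x = 0, y = -230 mm): the plate's downhill face is to stop within 40 mm of it along the rail. The posts are two thin steel strips at rail x = 42 mm, y = -190 and -270 mm, which end 5 mm above the track; a thin white line crosses the track at each.
- camera (a point): Centre of the bay camera, a grey box on a post at the rail's far side: rail x = 67 to 125 mm, y = -260 to -200 mm, top 118 mm above the bench. Fixed to the rail.
- reader (a point): Centre of the label reader, a grey box at the rail's far side: rail x = 62 to 108 mm, y = 95 to 145 mm, top 115 mm above the bench. Fixed to the rail.
- wash_bottle: Bystander: white wash bottle, 60 mm in diameter, 170 mm high; origin under its centre.
- beaker: Bystander: glass beaker, 70 mm across, 90 mm high; origin under its centre.
- dish: Bystander: glass dish, 90 mm across, 16 mm high; origin under its centre.
- spare_jar_a: Bystander: clear jar on the bench, 44 mm in diameter, 66 mm high; origin under its centre.
- spare_jar_b: Bystander: a second clear jar on the bench, same size; origin under its centre.
- marker: Bystander: black marker lying on the bench, 130 mm long, 14 mm thick; origin at its underside.
- collar: Bystander: rubber ring, 60 mm across, 15 mm high; origin under its centre.
Things that resemble listed ones, but are neither listed nor needed, are in the scene too. Leave any orange or pink look-alike of the jar alone.

How it is judged (in metres and radians):
On the way, in this order (a step that is already met when the one before it is completed fails the run):
1. the released carriage has rolled past the label reader (value of joint travel above 0.2 m and velocity of joint travel above 0.05 m/s), for 0.1 s.
2. the fingers hold the carriage still between the bay posts for 3 s (value of joint travel between 0.4 and 0.48 m and velocity of joint travel between -0.025 and 0.025 m/s and contact force between the fingers and plate above 0.05 N), for 3 s.
At the end, for the whole second after the job is handed in: The carriage is at travel 0.40 to 0.48 m (plate between the bay posts), still (under 0.025 m/s), leaning on the fingers (over 0.05 N), with the jar upright on it (tilt under 0.15 rad, within 90 mm of the carriage's origin) (all of step 2 and angle between jar's own z axis and vertical below 0.15 rad and distance between jar and carriage below 0.09 m); the arm keeps its last pose, push and grip.
It fails at once if the carriage is touched before it has passed the reader (travel 0.19) (value of joint travel below 0.19 m and (contact force between any of the fingers, the arm and carriage above 0.3 N or value of joint spring above 0.004 m)).
It fails at once if the carriage is bumped, shoved or gripped (spring plate pushed in over 13 mm, or over 6 N) (value of joint spring above 0.013 m or contact force between any of the fingers, the arm and carriage above 6 N).
It fails at once if the carriage runs on towards the buffer (travel over 0.50) (value of joint travel above 0.5 m).
It fails at once if the jar tips (angle between jar's own z axis and vertical above 0.3 rad).
It fails at once if a bystander is disturbed (moved over 20 mm) (distance of any of wash_bottle, beaker, dish, spare_jar_a, spare_jar_b, marker, collar from where it was at the start of the episode above 0.02 m).
It also fails if it takes over 34 s, if anything falls off the work surface, if the arm or the gripper's body presses on something with over 40 N, if the wrist force passes 120 N, or if a joint passes its speed limit or range.

ROBOT

A 6-joint arm with a two-finger parallel gripper is mounted at the origin on the work surface. World frame = base frame: x ahead of the robot, y to its left, z up, the work surface at z = 0. Lengths are in mm, angles in rad, forces in N, time in s.
With the tool pointing down it reaches from about 325 to 875 mm from the base axis. Payload 4.4 kg.
Tool frame: the origin (TCP) lies at the very end of the fingers, on their centre line; the grasp point (between the pads) lies 19 mm behind it (manip.hold_point_z is the distance from the TCP to the grasp point, in mm); z points along the fingers, y is the line along which they close (so a half turn about z gives the same grasp; the last joint's range is limited). The gripper opens to 85 mm and grips with 20 to 120 N. Pads are 22 mm wide; open, the fingers measure 114 mm over their backs; the gripper's body (76 mm by 85 mm) begins 54 mm behind the grasp point. The pads swing forward as they close: fully open they stand 13 mm farther back than shut.
Start: joints at [0.957, 0.207, 1.542, -0, 1.393, -0.15], TCP at [257.236, 514.254, 231.282] pointing down, gripper open.
Joint ranges: [-2.73, 2.73], [-0.86, 2.22], [0.23, 2.46], [-1.11, 4.25], [0.08, 2.63], [-2.82, 2.82]. Speed limits (rad/s): [2.79, 2.79, 3.14, 3.14, 3.14, 3.14].

INTERFACE

Orientations are given as [roll, pitch, yaw] about the fixed x, y, z axes, in that order (R = Rz(yaw) Ry(pitch) Rx(roll)).
In Python, from bench import manip gives the robot as it stands. The module is installed in compiled form; this text tells all that it offers. Calls block until the motion is done:
- manip.movep(position, orientation): joint-space move of the TCP to a pose.
- manip.move_straight(position, vel=150, attitude=None): straight line of the TCP; attitude=None keeps the orientation; vel is the mean speed in mm/s.
- manip.move_j(angles): joint-space move.
- manip.command_gripper(opening): opening from 0.0 (shut) to 1.0 (fully open); the grip force is fixed at half the most; returns when the fingers have stopped.
- manip.dwell(seconds).
- manip.ik(position, orientation): joint angles nearest the present ones, or None.
- manip.sense(): the state.
- manip.grab_frame(name): name is "side" or "top" or "wrist"; returns the picture (420x560x3 uint8, blue, green, red); there is no depth.
- manip.camera_params(name): a dict with "fx", "fy", "cx", "cy" (pixels), "eye" and "rotation" of the camera in the world; the wrist camera has in their place "mount" (4x4, takes a point from camera to tool coordinates, whose origin is the TCP and whose axes are the flange's). Camera axes: x right, y up, looking along -z (the intrinsics and any distortion apply to the point x, -y, -z); pixel columns grow to the right and rows downward; lengths in mm; the calibration is good to about 2 mm. A picture is of the moment at which its call begins: read the wrist's pose just before it. camera_params takes no time and is no camera call.
A pose or a line that the arm cannot do raises manip.PlanningError and nothing moves.
- manip.finish_job(): hands the job in; it is judged then, once.
The state is a dict: "clock": time; "qpos": joint angles; "qd": joint speeds; "effort": joint torques, N m; "tool_pos": TCP position; "eef_rot": TCP orientation; "wrist_force": force on the tool from outside, world axes, zero at the start; "wrist_torque": the same for the moment, N m; "finger_gap": opening from 0.0 (shut) to 1.0 (fully open); "finger_force": force on a finger pad.
Only numpy, scipy, OpenCV 4.12 (cv2) and the standard library are available. Lean on these libraries where they do the work, as an engineer would, in place of code of your own. Each camera call takes 0.05 s, during which the arm holds its last target. There are 200 camera calls.

## Working session

There is one attempt and no reset: what is moved stays moved. The work goes in short steps, each a Python script; the robot and the scene stay as the last script left them, time stands still between calls to the robot, and variables do not carry over. Pictures are saved under pics/ and viewed, at most 10 in all, crops included, and the job is handed in when it is done.

```bash
mkdir -p pics; python3 - <<'E'
from bench import manip
import cv2,numpy as np
s=manip.sense();print(s)
for n in("side","top"):
    cv2.imwrite(f"pics/{n}0.png",manip.grab_frame(n)); print(n,manip.camera_params(n))
print(manip.camera_params("wrist"))
E
```

```text
{'clock': 0.0, 'qpos': array([ 9.56496622e-01,  2.07446403e-01,  1.54298399e+00, -1.91356555e-05,
        1.39348209e+00, -1.50473728e-01]), 'qd': array([ 8.20019487e-04, -8.94902547e-05,  1.16247155e-03, -9.93910558e-04,
       -5.21238231e-04,  9.29774622e-04]), 'effort': array([-1.30257416e-03, -3.83032858e+01, -2.91597265e+01, -2.50743296e-04,
        1.06673225e-02,  6.47330339e-06]), 'tool_pos': array([256.79471987, 513.61527921, 230.09652212]), 'eef_rot': array([-3.13929622e+00, -3.29141763e-04,  2.67776970e+00]), 'wrist_force': array([-0.18019989, -0.09890535,  0.31801389]), 'wrist_torque': array([0.02692319, 0.02246083, 0.02911406]), 'finger_force': 0.0, 'finger_gap': 1.0014356950384797}
side {'fx': 422.4470802953217, 'fy': 422.4470802953217, 'cx': 275.0960942761346, 'cy': 211.6497661565812, 'eye': array([475.30176313, 786.77578604, 937.2528305 ]), 'rotation': array([ 0.7621318 ,  0.02080647, -3.06211183])}
top {'fx': 450.3993644174942, 'fy': 450.3993644174942, 'cx': 275.48616875824723, 'cy': 208.55148806258686, 'eye': array([ 473.0744472 ,  -12.53911951, 1432.92451617]), 'rotation': array([ 0.06701172,  0.01809524, -1.55944919])}
{'fx': 308.8287876543046, 'fy': 308.8287876543046, 'cx': 279.9042611887726, 'cy': 212.31365220625597, 'mount': array([[ 5.05943569e-04,  9.45684423e-01,  3.25085706e-01,
         8.30264945e+01],
       [ 9.99999473e-01, -1.88173576e-04, -1.00893542e-03,
        -2.70495255e-02],
       [-8.92961972e-04,  3.25086045e-01, -9.45684020e-01,
        -1.43857347e+02],
       [ 0.00000000e+00,  0.00000000e+00,  0.00000000e+00,
         1.00000000e+00]])}
```

View pics/side0.png

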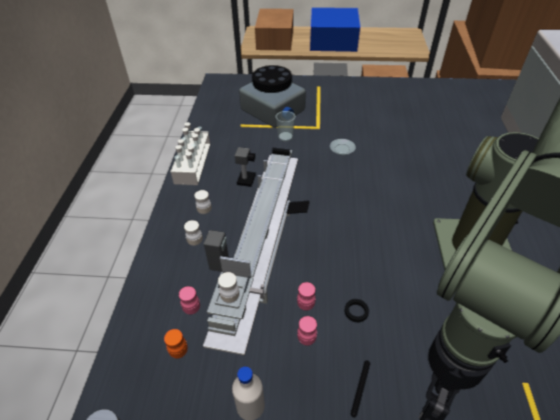

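View pics/top0.png

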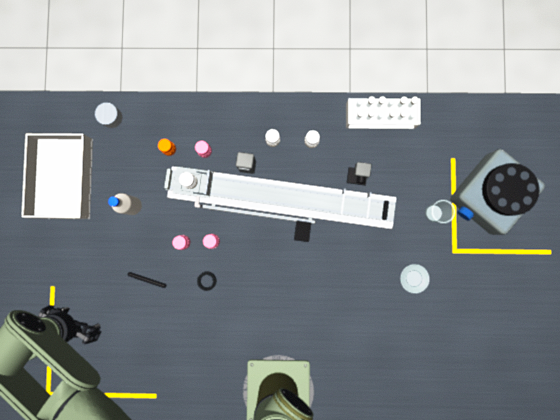

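The side and top views show the rail, uphill end at left in the top view: slab about (168,185)–(395,215), paddle at (302,231), reader (245,161), bay camera (363,170), and the carriage and jar at (188,180). Next I'll get a rough pose from the top view, then refine it with the wrist camera.

```bash
cat > h.py <<'E'
import numpy as np,cv2
from scipy.spatial.transform import Rotation as R
def ray(p,uv,T=None):
    d=np.array([(uv[0]-p['cx'])/p['fx'],-(uv[1]-p['cy'])/p['fy'],-1.])
    if T is None: return np.array(p['eye']),R.from_euler('xyz',p['rotation']).apply(d)
    M=T@p['mount']; return M[:3,3],M[:3,:3]@d
def onz(p,uv,z,T=None):
    o,d=ray(p,uv,T); return o+d*(z-o[2])/d[2]
def tool(s):
    T=np.eye(4);T[:3,:3]=R.from_euler('xyz',s['eef_rot']).as_matrix();T[:3,3]=s['tool_pos'];return T
def proj(p,X,T=None):
    if T is None: c=R.from_euler('xyz',p['rotation']).inv().apply(np.array(X)-p['eye'])
    else:
        M=np.linalg.inv(T@p['mount']); c=np.array(X)@M[:3,:3].T+M[:3,3]
    c=np.atleast_2d(c); return np.c_[p['cx']-p['fx']*c[:,0]/c[:,2],p['cy']+p['fy']*c[:,1]/c[:,2]]
E
python3 - <<'E'
from h import *
from bench import manip
p=manip.camera_params('top'); im=cv2.imread('pics/top0.png')
print('buffer',onz(p,(385.5,210),72),'reader',onz(p,(245,161),115),'cam',onz(p,(363,169),118),'paddle',onz(p,(302,231),60))
g=im.min(2)
# slab outline
m=((g>150)*255).astype('uint8'); m[:,:150]=0;m[:160]=0;m[:,410:]=0
m[240:]=0
c=max(cv2.findContours(m,0,1)[0],key=cv2.contourArea); r=cv2.minAreaRect(c);print(r)
B=np.array([onz(p,q,10) for q in cv2.boxPoints(r)]);print(B)
cv2.imwrite('pics/crop.png',cv2.resize(im[140:250,150:420],None,fx=2.9,fy=2.9,interpolation=cv2.INTER_CUBIC))
E
```

```text
buffer [ 563.12339861 -318.64095678   72.        ] reader [701.30152404 104.09482053 115.        ] cam [ 679.93854595 -243.17057099  118.        ] paddle [497.31766172 -68.09432256  60.        ]
((281.1272888183594, 199.2503204345703), (228.1161651611328, 38.431678771972656), 7.781046390533447)
[[ 582.93973412  364.64434359   10.        ]
 [ 705.35305842  351.3071528    10.        ]
 [ 612.98202462 -368.13822795   10.        ]
 [ 492.73272383 -351.08388961   10.        ]]
```

View pics/crop.png

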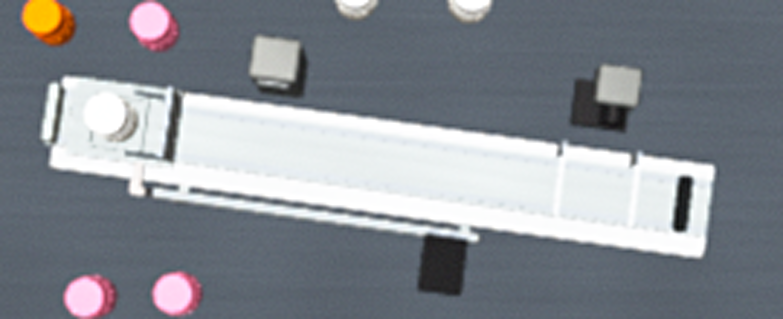

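The crop shows the buffer at about (385,210) in full-frame pixels, the white bay lines at about (343,~203) and (369,~206), and the paddle at (302,231). Next is the wrist view from above the rail, to measure it more finely.

```bash
python3 - <<'E'
from h import *
from bench import manip
yaw=1.705
manip.command_gripper(0.0)
manip.movep([504,-8,330],[np.pi,0,yaw])
s=manip.sense(); np.save('Tw.npy',tool(s)); print(s['clock'],s['tool_pos'],s['eef_rot'],s['qpos'])
im=manip.grab_frame('wrist'); cv2.imwrite('pics/w0.png',im)
E
python3 -c "
import cv2;im=cv2.imread('pics/w0.png');cv2.imwrite('pics/w0b.png',cv2.resize(im,(800,600),interpolation=cv2.INTER_CUBIC))"
```

```text
2.9667 [503.94838175  -7.20004666 329.78086337] [-3.14128822e+00 -4.15261212e-04  1.70635831e+00] [-1.86352504e-01 -7.29233868e-03  1.57370111e+00  2.97615361e-04
  1.57560406e+00 -3.21913183e-01]
```

View pics/w0b.png

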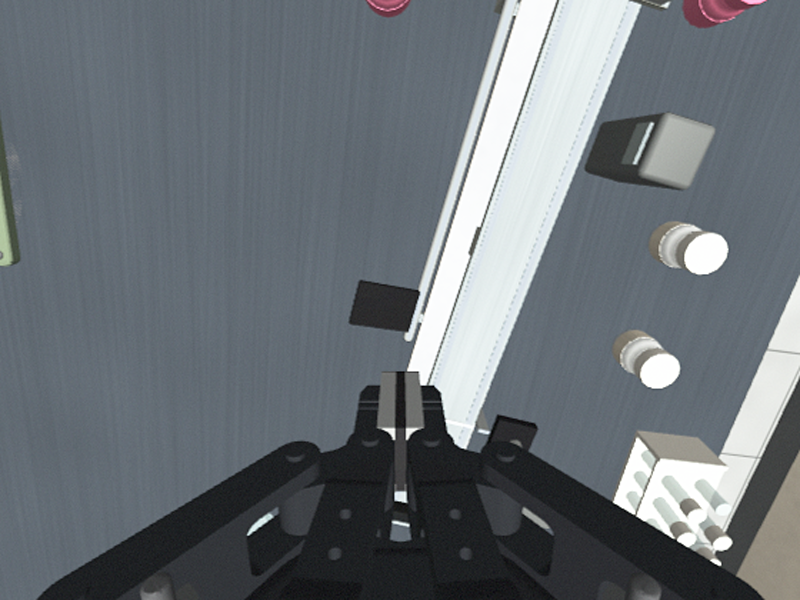

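This view shows the paddle at about (384,306) and the reader's top at about (677,151) in the 800-wide frame. The rail is tilted, so my yaw sign was wrong: rail y has azimuth ≈1.436. I'll retake the view with the tool aligned to the rail.

```bash
python3 - <<'E'
from h import *
from bench import manip
manip.movep([489,-46,330],[np.pi,0,1.436])
s=manip.sense(); np.save('Tw.npy',tool(s)); print(s['clock'],s['tool_pos'],s['eef_rot'],s['qpos'])
im=manip.grab_frame('wrist'); cv2.imwrite('pics/w1.png',im)
cv2.imwrite('pics/w1b.png',cv2.resize(im[0:330,180:560],None,fx=1.8,fy=1.8,interpolation=cv2.INTER_CUBIC))
E
```

```text
3.3167 [488.87665483 -45.9321702  329.89901365] [-3.14152418e+00 -4.87641282e-04  1.43634867e+00] [-2.70453156e-01 -3.66314618e-02  1.60221772e+00  4.73860718e-04
  1.57614035e+00 -1.36003019e-01]
```

View pics/w1b.png

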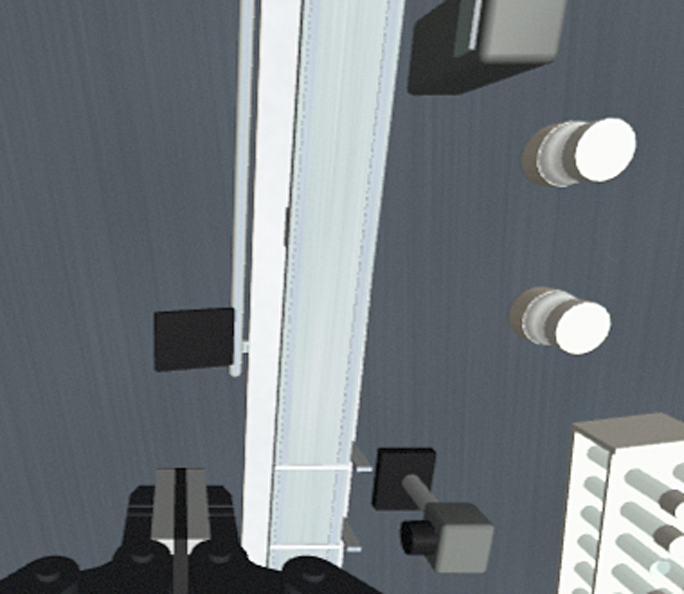

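The wrist crop shows the white bay lines centred at (312,467) and (306,547). The paddle's corners run from (155,312) to (234,366), and the bay camera is at (462,537).

```bash
python3 - <<'E'
from h import *
from bench import manip
pw=manip.camera_params('wrist');pt=manip.camera_params('top');T=np.load('Tw.npy')
f=lambda u,v:(180+(u+.5)/1.8-.5,(v+.5)/1.8-.5)
A=[onz(pw,f(312,467.5),57.2,T),onz(pw,f(306,547),53.9,T)]
print('lines wrist',A, 'len',np.linalg.norm((A[0]-A[1])[:2]))
E=[(onz(pw,f(275,467),57.2,T),onz(pw,f(349,467),57.2,T))]; print('width',np.linalg.norm(E[0][0]-E[0][1]))
# left and right track edges: fit yaw
for (a,b) in [((303,0),(275,467)),]:
    print('left edge',onz(pw,f(*a),65+.041*120,T),onz(pw,f(*b),57.2,T))
g=lambda u,v:(150+(u+.5)/2.9-.5,140+(v+.5)/2.9-.5)
P=[onz(pt,g(560,182),57.2),onz(pt,g(636,191),53.9),onz(pt,g(683,204),71.9)]
print('top lines, buffer',P)
print('reader top (85,120)',onz(pt,g(278,57),115))
for c in [(155,312),(232,308),(234,366),(157,371),(194,339)]:
    print('pad',onz(pw,f(*c),60,T)[:2],onz(pw,f(*c),80,T)[:2])
print('pad top',onz(pt,g(442,265),60),onz(pt,g(442,265),80))
print('rod end, z45',onz(pw,f(235,374),45,T), 'wrist reader corner',onz(pw,f(480,60),115,T))
E
```

```text
lines wrist [array([ 581.26731138, -193.52885379,   57.2       ]), array([ 572.08573653, -273.42443374,   53.9       ])] len 80.42142135173162
width 61.85360586999633
left edge [591.94687877 138.75749266  69.92      ] [ 550.65275739 -188.90312396   57.2       ]
top lines, buffer [array([ 585.96025174, -192.06633246,   57.2       ]), array([ 577.49760704, -272.47008297,   53.9       ]), array([ 563.06842374, -317.73148284,   71.9       ])]
reader top (85,120) [706.30827794 102.59074305 115.        ]
pad [470.93663357 -45.2404131 ] [472.35770863 -41.29285258]
pad [528.78045195 -49.98281789] [527.40576836 -45.80604327]
pad [525.58992125 -95.59685544] [524.36944521 -89.21542276]
pad [465.57683102 -91.59537753] [467.2569608  -85.40734783]
pad [497.43915591 -69.9577078 ] [497.57928759 -64.81548911]
pad top [497.16337636 -68.35748846  60.        ] [496.81246225 -67.54435754  80.        ]
rod end, z45 [ 526.6128692  -107.24400281   45.        ] wrist reader corner [679.87902658  84.6443409  115.        ]
```

```bash
cat > sim.py <<'E'
import numpy as np
prof={'quint':lambda s:s**3*(10-15*s+6*s*s),'cubic':lambda s:s*s*(3-2*s),
 'trap':lambda s:np.where(s<.25,s*s/.375,np.where(s<.75,(s-.125)/.75,1-(1-s)**2/.375))}
def run(m,pr,L,T,g,te=0,xe=.44,dt=.001,full=False):
    """start the finger (te late) when plate gap is g; finger ends at travel xe. returns max spring, travel max/min end"""
    v=.28*m/.8; tau=m/1.14
    t=np.arange(0,8,dt); x=v*(t-tau*(1-np.exp(-t/tau)))
    i=np.searchsorted(x,xe-L-g); X=x[i];V=v*(1-np.exp(-t[i]/tau)); smax=0;xm=0;slast=0;sp=0
    n=int((T+1.5+te)/dt); fs=xe-L+L*prof[pr](np.clip((np.arange(n)*dt-te)/T,0,1))
    for k in range(n):
        s=X-fs[k]; ds=(s-slast)/dt if k else V; slast=s
        F=max(0,100*s+2.5*ds) if s>0 else 0
        V+=dt*(m*.40*.875/.875-1.14*V-F)/m; X+=V*dt; smax=max(smax,s); xm=max(xm,X)
    return smax,xm,X
if __name__=='__main__':
    import itertools
    best=[]
    for L in (.10,.13,.16,.2):
      for T in (.6,.8,1.0,1.2):
        for g in np.arange(.0,.11,.01):
            r=[]
            for m in (.7,.85,1.05):
                for pr in prof:
                    for te in (-.04,.04): 
                        r.append(run(m,pr,L,T,g+te*.28*m/.8*.95,0,dt=.004)[0])
            best.append((max(r),L,T,round(g,3)))
    best.sort(); print(best[:8])
    for L in (.10,.13,.16,.2): print([b for b in best if b[1]==L][0])
E
python3 sim.py
```

```text
[(np.float64(0.015640975827718284), 0.13, 1.2, np.float64(0.1)), (np.float64(0.01671712114506979), 0.1, 1.0, np.float64(0.08)), (np.float64(0.016909505330551466), 0.1, 1.0, np.float64(0.09)), (np.float64(0.016938966973066683), 0.1, 1.0, np.float64(0.07)), (np.float64(0.01709599825242364), 0.13, 1.2, np.float64(0.09)), (np.float64(0.018029049396607655), 0.1, 0.8, np.float64(0.05)), (np.float64(0.018161346623921604), 0.1, 0.8, np.float64(0.06)), (np.float64(0.018508450106656082), 0.16, 1.2, np.float64(0.09))]
(np.float64(0.01671712114506979), 0.1, 1.0, np.float64(0.08))
(np.float64(0.015640975827718284), 0.13, 1.2, np.float64(0.1))
(np.float64(0.018508450106656082), 0.16, 1.2, np.float64(0.09))
(np.float64(0.023562152375687095), 0.2, 1.2, np.float64(0.05))
```

```bash
cat >> h.py <<'E'
YAW=-.130; O=np.array([606.8,-4.4,0]); RX=np.array([np.cos(YAW),np.sin(YAW),0]); RY=np.array([-np.sin(YAW),np.cos(YAW),0])
ATT=[np.pi,0,np.pi/2+YAW]
def W(x,y,z): return O+x*RX+y*RY+[0,0,z]
def catch(face): # TCP for contact face at rail y
    y=face-11; return W(0,y,65+.041*y+28+27)
E
python3 - <<'E'
from h import *
from bench import manip
ps=manip.camera_params('side');pt=manip.camera_params('top');im=cv2.imread('pics/side0.png')
g=im.max(2); m=(g<35).astype('uint8'); m[:190]=0;m[230:]=0;m[:,:280]=0;m[:,330:]=0
n,l,st,c=cv2.connectedComponentsWithStats(m); print(st[1:],c[1:])
uv=c[1+np.argmax(st[1:,4])]
o1,d1=ray(ps,uv); o2,d2=ray(pt,(150+442.5/2.9-.5,140+265.5/2.9-.5))
a=np.linalg.lstsq(np.c_[d1,-d2],o2-o1,rcond=None)[0]; print(o1+a[0]*d1,o2+a[1]*d2)
# timing of moves (free space, above the rail)
t=manip.sense()['clock']; manip.movep(W(-107,-80,120),ATT); s=manip.sense(); print(s['clock']-t)
for P,v in ((catch(-60),300),(catch(-226),160)):
    t=manip.sense()['clock']; manip.move_straight(P,vel=v); s=manip.sense();d=s['clock']-t
    manip.dwell(.1); s2=manip.sense(); print(d,np.abs(s['qd']).max(),s['tool_pos']-P,s2['tool_pos']-P)
    cv2.imwrite(f'pics/bg{v}.png',manip.grab_frame('side'))
print(s2['clock'])
E
```

```text
[[288 201  21  13 210]] [[297.92380952 206.95714286]]
[495.4105471  -68.32369354  61.04764546] [497.14446803 -68.31367449  61.07766098]
0.8582999999999998
0.5083000000000002 0.0615798327658569 [ 2.27089516 -0.16424634  2.13832488] [0.06477171 0.16217707 1.09172475]
1.1917 0.009863814437981941 [ 0.05991829  0.95492767 -0.07260195] [ 0.17546531  1.15250098 -0.03770665]
6.175
```

```bash
cat > opt.py <<'E'
from sim import *
def run2(m,pr,L,T,g,lag,dtime,xe=.445,dt=.004):
    v=.28*m/.8; tau=m/1.14
    t=np.arange(0,6,dt); x=v*(t-tau*(1-np.exp(-t/tau)))
    i=np.searchsorted(x,xe-L-g); i+=int(round(dtime/dt)); X=x[i];V=v*(1-np.exp(-t[i]/tau))
    n=int((T+.6)/dt); ft=xe-L+L*prof[pr](np.clip((np.arange(n)*dt)/T,0,1)); f=ft[0];f1=f;sl=0;sm=0;xc=None
    for k in range(n):
        f1+=(ft[k]-f1)*min(1,dt/max(lag/2,dt)); f+=(f1-f)*min(1,dt/max(lag/2,dt))
        s=X-f; ds=(s-sl)/dt if k else V; sl=s
        F=max(0,100*s+2.5*ds) if s>0 else 0
        if s>0 and xc is None: xc=X
        V+=dt*(.40-(1.14*V+F)/m); X+=V*dt; sm=max(sm,s)
    return sm,xc or 9
def best(m,Ls=(.10,.13,.16,.19,.22),Ts=np.arange(.6,1.7,.1),gs=np.arange(.02,.2,.01),lags=(.02,.08),dts=(-.03,.03)):
    out=[]
    for L in Ls:
        for T in Ts:
            for g in gs:
                if .445-L-g<.03: continue
                w=0
                for pr in prof:
                    for lag in lags:
                        for d in dts:
                            sm,xc=run2(m,pr,L,T,g,lag,d); w=max(w,sm if xc>.22 else 9)
                            if w>.016: break
                if w<.016: out.append((round(float(w),4),L,round(float(T),2),round(float(g),3)))
    return sorted(out)
if __name__=='__main__':
    for m in (.7,.85,1.05):
        b=best(m); print(m,b[:4])
        for pr in prof: print(pr,[round(1000*run2(m,pr,*b[0][1:],l,d)[0],1) for l in (.02,.08) for d in (-.03,.03)])
E
time python3 opt.py
```

```text
0.7 [(0.0, 0.1, 0.6, 0.19), (0.0, 0.13, 0.6, 0.16), (0.0, 0.13, 0.6, 0.17), (0.0, 0.13, 0.6, 0.18)]
quint [0, 0, 0, 0]
cubic [0, 0, 0, 0]
trap [0, 0, 0, 0]
0.85 [(0.0, 0.13, 0.6, 0.19), (0.0, 0.16, 0.6, 0.16), (0.0, 0.16, 0.6, 0.17), (0.0, 0.16, 0.6, 0.18)]
quint [0, 0, 0, 0]
cubic [0, 0, 0, 0]
trap [0, 0, 0, 0]
1.05 [(0.0, 0.16, 0.6, 0.19), (0.0, 0.19, 0.6, 0.16), (0.0, 0.19, 0.6, 0.17), (0.0, 0.19, 0.6, 0.18)]
quint [0, 0, 0, 0]
cubic [0, 0, 0, 0]
trap [0, 0, 0, 0]
real	0m31.369s
user	0m31.608s
sys	0m0.053s
```

```bash
sed -i 's/n=int((T+.6)\/dt)/n=int((T+1.2)\/dt)/; s/xc or 9/xc or 0/; s/dt=.004):/dt=.005):/' opt.py; time python3 opt.py
```

```text
0.7 [(0.008, 0.16, 1.6, 0.11), (0.0085, 0.16, 1.5, 0.1), (0.0086, 0.13, 1.4, 0.1), (0.0086, 0.13, 1.5, 0.11)]
quint [np.float64(7.3), np.float64(5.5), np.float64(5.5), np.float64(6.8)]
cubic [np.float64(7.1), np.float64(6.2), np.float64(6.3), np.float64(6.3)]
trap [np.float64(7.4), np.float64(8.0), np.float64(7.9), np.float64(7.6)]
0.85 [(0.0114, 0.16, 1.6, 0.12), (0.0114, 0.16, 1.6, 0.13), (0.0115, 0.16, 1.5, 0.12), (0.0118, 0.16, 1.6, 0.14)]
quint [np.float64(7.4), np.float64(8.3), np.float64(8.2), np.float64(11.2)]
cubic [np.float64(10.1), np.float64(9.9), np.float64(9.9), np.float64(10.2)]
trap [np.float64(11.2), np.float64(11.4), np.float64(11.2), np.float64(11.0)]
1.05 [(0.0153, 0.16, 1.4, 0.13), (0.0155, 0.19, 1.6, 0.13), (0.0156, 0.19, 1.6, 0.14), (0.0157, 0.13, 1.2, 0.11)]
quint [np.float64(15.1), np.float64(9.9), np.float64(10.1), np.float64(12.1)]
cubic [np.float64(14.9), np.float64(13.4), np.float64(13.4), np.float64(12.9)]
trap [np.float64(15.1), np.float64(14.8), np.float64(14.7), np.float64(15.3)]
real	0m34.448s
user	0m34.649s
sys	0m0.045s
```

```bash
python3 - <<'E'
from h import *
from bench import manip
import json
a=-226;D=[]
for b,v in ((-176,400),(-226,250),(-126,333),(-226,200)):
    L=np.linalg.norm(catch(b)-catch(a)); t0=manip.sense()['clock']; manip.move_straight(catch(b),vel=v); r=[]
    for k in range(14):
        s=manip.sense(); r.append((s['clock']-t0-L/v,float((s['tool_pos']-catch(b))@RY)*np.sign(a-b)))
        manip.dwell(.0125)
    D.append((L,v,r)); print(round(L,1),v,[(round(x,3),round(y,2)) for x,y in r]); a=b
json.dump(D,open('tail.json','w')); print(manip.sense()['clock'])
E
```

```text
50.0 400 [(np.float64(0.15), np.float64(-2.51)), (np.float64(0.167), np.float64(-2.07)), (np.float64(0.183), np.float64(-1.62)), (np.float64(0.2), np.float64(-1.26)), (np.float64(0.217), np.float64(-0.93)), (np.float64(0.233), np.float64(-0.66)), (np.float64(0.25), np.float64(-0.4)), (np.float64(0.267), np.float64(-0.17)), (np.float64(0.283), np.float64(-0.02)), (np.float64(0.3), np.float64(0.15)), (np.float64(0.317), np.float64(0.3)), (np.float64(0.333), np.float64(0.43)), (np.float64(0.35), np.float64(0.51)), (np.float64(0.367), np.float64(0.6))]
50.0 250 [(np.float64(0.15), np.float64(-1.97)), (np.float64(0.167), np.float64(-1.58)), (np.float64(0.183), np.float64(-1.26)), (np.float64(0.2), np.float64(-0.93)), (np.float64(0.217), np.float64(-0.69)), (np.float64(0.233), np.float64(-0.46)), (np.float64(0.25), np.float64(-0.25)), (np.float64(0.267), np.float64(-0.03)), (np.float64(0.283), np.float64(0.11)), (np.float64(0.3), np.float64(0.21)), (np.float64(0.317), np.float64(0.34)), (np.float64(0.333), np.float64(0.42)), (np.float64(0.35), np.float64(0.5)), (np.float64(0.367), np.float
[... 426 characters left out ...]
4(0.316), np.float64(0.67)), (np.float64(0.333), np.float64(0.78)), (np.float64(0.349), np.float64(0.89)), (np.float64(0.366), np.float64(0.94))]
100.1 200 [(np.float64(0.15), np.float64(0.13)), (np.float64(0.166), np.float64(0.43)), (np.float64(0.183), np.float64(0.62)), (np.float64(0.2), np.float64(0.83)), (np.float64(0.216), np.float64(0.99)), (np.float64(0.233), np.float64(1.14)), (np.float64(0.25), np.float64(1.26)), (np.float64(0.266), np.float64(1.32)), (np.float64(0.283), np.float64(1.41)), (np.float64(0.3), np.float64(1.42)), (np.float64(0.316), np.float64(1.44)), (np.float64(0.333), np.float64(1.4)), (np.float64(0.35), np.float64(1.4)), (np.float64(0.366), np.float64(1.39))]
8.8833
```

```bash
cat > fit.py <<'E'
import numpy as np,json
from scipy.optimize import least_squares
from scipy.signal import lti,lsim
from sim import prof
prof['cos']=lambda s:.5-.5*np.cos(np.pi*s); prof['lin']=lambda s:s
D=json.load(open('tail.json'))
def res(q,pr):
    w,z,b=q[:3]; out=[]
    G=lti([2*z*w*b,w*w],[1,2*z*w,w*w])
    for i,(L,v,r) in enumerate(D):
        T=L/v;t=np.arange(0,T+.5,.002); u=L*prof[pr](np.clip(t/T,0,1)); y=lsim(G,u,t)[1]-L
        r=np.array(r); out.append(np.interp(r[:,0]+T,t,y)-q[3+i]+r[:,1])
    return np.concatenate(out)
for pr in prof:
    o=[]
    for w in (8,15,30):
        for z in (.5,1,1.5):
            f=least_squares(res,[w,z,.5,0,0,0,0],args=(pr,),bounds=([2,.05,0]+[-4]*4,[100,4,1.5]+[4]*4)); o.append((f.cost,f.x))
    c,x=min(o,key=lambda a:a[0]); print(pr,round(c,3),x.round(2),'lag',round(2*x[1]/x[0]*(1-x[2]),3))
E
python3 fit.py
```

```text
quint 0.079 [15.19  0.92  0.86  0.84  0.6   1.04  1.56] lag 0.017
cubic 0.102 [15.66  0.86  0.8   0.71  0.49  0.9   1.53] lag 0.022
trap 0.108 [15.75  0.85  0.79  0.69  0.47  0.88  1.53] lag 0.023
cos 0.096 [15.56  0.87  0.81  0.73  0.51  0.92  1.53] lag 0.021
lin 0.301 [17.02  0.77  0.68  0.47  0.32  0.75  1.6 ] lag 0.029
```

```bash
cat > tab.py <<'E'
import opt,json
from opt import *
opt.prof.pop('trap')
for L in (.13,.16,.19):
    tab=[]
    for m in (.65,.75,.85,.95,1.05):
        b=best(m,(L,),np.arange(1.,2.0,.1),np.arange(.06,.2,.01),(.02,),(-.04,.04)); tab.append((m,b[0][0],b[0][2],b[0][3]) if b else (m,None))
    print(L,tab)
E
python3 tab.py
```

```text
0.13 [(0.65, 0.0063, 1.4, 0.09), (0.75, 0.0085, 1.4, 0.1), (0.85, 0.0104, 1.3, 0.1), (0.95, 0.0123, 1.2, 0.1), (1.05, 0.0149, 1.2, 0.1)]
0.16 [(0.65, 0.0059, 1.7, 0.1), (0.75, 0.0073, 1.5, 0.1), (0.85, 0.0096, 1.5, 0.11), (0.95, 0.0114, 1.4, 0.11), (1.05, 0.0136, 1.3, 0.11)]
0.19 [(0.65, 0.0054, 1.9, 0.11), (0.75, 0.0074, 1.9, 0.12), (0.85, 0.0087, 1.6, 0.11), (0.95, 0.011, 1.6, 0.12), (1.05, 0.0127, 1.6, 0.12)]
```

```bash
python3 - <<'E'
import cv2
a=cv2.imread('pics/bg300.png');print(a.shape)
c=cv2.resize(a[140:370,170:340],None,fx=2.6,fy=2.6,interpolation=cv2.INTER_CUBIC);cv2.imwrite('pics/bgc.png',c)
E
```

```text
(420, 560, 3)
```

View pics/bgc.png

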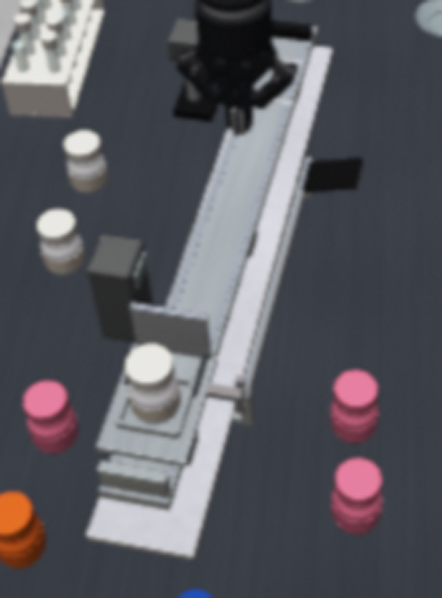

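The cap is a warm-white blob at about (150,365) in the crop, and the gripper stays clear of the rail view. Next I'll check cap tracking on that frame, build the catch table, and touch the paddle lightly.

```bash
cat >> h.py <<'E'
def cap(im,p):
    """rail y of the carriage's jar cap in a side picture (white blob over the rail), or None"""
    b,g,r=[im[...,i].astype(int) for i in range(3)]
    m=((g>145)&(r-b>-2)).astype('uint8'); n,l,st,c=cv2.connectedComponentsWithStats(m); best=None
    for i in range(1,n):
        if st[i,4]<60: continue
        y=0
        for _ in range(3): q=onz(p,c[i],65+.041*(y-0)+94)-O; y=q@RY
        x=q@RX
        if abs(x)<30 and -250<y<300 and (best is None or st[i,4]>best[1]): best=(y,st[i,4],x,c[i])
    return best
E
cat > tab.py <<'E'
import opt,json
from opt import *
opt.prof.pop('trap'); L=.175; tab=[]
for m in (.65,.75,.85,.95,1.05):
    b=best(m,(L,),np.arange(1.2,2.0,.05),np.arange(.07,.16,.005),(.02,),(-.04,.04)); tab.append((m,b[0][0],b[0][2],b[0][3]))
print(tab); json.dump(tab,open('tab.json','w'))
E
python3 tab.py & python3 - <<'E'
from h import *
from bench import manip
p=manip.camera_params('side')
for n in('side0','bg300','bg160'): 
    im=cv2.imread(f'pics/{n}.png'); print(n,cap(im,p))
print(im[278:290:4,220:236:4].tolist(), im[340,230],im[270,235])
manip.movep(W(-107,-80,120),ATT); manip.move_straight(W(-107,-80,78),vel=150)
f0=manip.sense()['wrist_force'][2]; z=78
while z>54:
    z-=2; manip.move_straight(W(-107,-80,z),vel=100); s=manip.sense(); f=s['wrist_force'][2]-f0
    print(z,round(s['tool_pos'][2],1),round(f,2))
    if abs(f)>.9: break
print(s['clock'])
E
wait
```

```text
side0 (np.float64(274.6539843070691), np.int32(234), np.float64(-3.9837643977796198), array([226.76923077, 279.48717949]))
bg300 (np.float64(274.6697959714608), np.int32(236), np.float64(-4.021886189294701), array([226.78389831, 279.49576271]))
bg160 (np.float64(274.60767804767903), np.int32(237), np.float64(-3.9572687537919435), array([226.76371308, 279.46835443]))
[[[226, 230, 230], [228, 232, 232], [228, 232, 232], [228, 232, 233]], [[227, 231, 231], [228, 232, 232], [228, 232, 232], [228, 232, 232]], [[126, 129, 132], [211, 216, 217], [209, 215, 215], [118, 122, 125]]] [215 207 207] [80 79 79]
76 76.9 0.32
74 74.2 -0.1
72 71.8 0.01
70 69.8 -0.44
68 67.8 0.13
66 66.0 -0.28
64 63.9 0.4
62 61.8 -0.31
60 59.8 0.21
58 57.8 -0.2
56 55.8 -1.44
12.85
[(0.65, 0.0055, 1.75, 0.1), (0.75, 0.0072, 1.6, 0.105), (0.85, 0.0088, 1.5, 0.105), (0.95, 0.011, 1.45, 0.11), (1.05, 0.0127, 1.4, 0.11)]
```

```bash
python3 - <<'E'
from h import *
from bench import manip
def F(n=6):
    a=[]
    for _ in range(n): a.append(manip.sense()['wrist_force']); manip.dwell(.017)
    return np.mean(a,0).round(2)
s=manip.sense();print(F(),s['tool_pos'],s['clock'])
for z in (54,52):
    manip.move_straight(W(-107,-80,z),vel=100); print(z,F(),manip.sense()['tool_pos'][2])
print(cap(manip.grab_frame('side'),manip.camera_params('side'))[0],manip.sense()['clock'])
im=manip.grab_frame('wrist'); cv2.imwrite('pics/w2.png',im)
E
```

```text
[-0.21 -0.02 -0.18] [490.19873162 -69.8191058   55.78358536] 12.85
54 [ 0.17 -0.14 -0.02] 53.90813255185575
52 [-0.15 -0.03 -0.01] 51.92762145660979
204.80216798656804 13.7
```

View pics/w2.png

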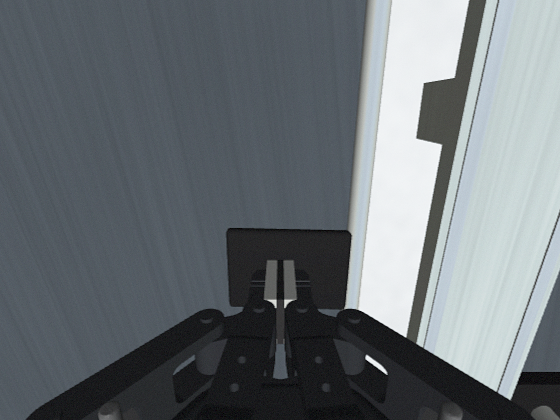

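The cap is now at rail y = 204.8, so the light touch has already released the gate. The carriage is rolling at travel ≈0.07 with the clock paused. I'll go straight to the catch start with a shorter stroke, and check the joint speeds before moving.

```bash
python3 - <<'E'
from h import *
from bench import manip
xe,L=440,130; P=catch(210-xe+L)
s=manip.sense(); q=manip.ik(P,ATT); T=np.linalg.norm(P-s['tool_pos'])/400
print(s['clock'],T,np.abs(np.array(q)-s['qpos']).round(3),'peak',(np.abs(np.array(q)-s['qpos'])*1.875/T).max())
assert (np.abs(np.array(q)-s['qpos'])*1.875/T).max()<2
manip.move_straight(P,vel=400)
s=manip.sense(); c=manip.grab_frame('side'); r=cap(c,manip.camera_params('side'))
cv2.imwrite('pics/r1.png',c)
print(s['clock'],s['tool_pos']-P,r,'travel',274.65-r[0],manip.sense()['clock'])
E
```

```text
13.75 0.32076365851830746 [0.018 0.109 0.308 0.    0.199 0.018] peak 1.7997950837531844
14.2167 [ 1.54729847 -0.82577789  1.08977563] (np.float64(79.34642696995212), np.int32(163), np.float64(-3.553042590642791), array([249.11656442, 217.54601227])) travel 195.30357303004786 14.2667
```

```bash
cat > now.py <<'E'
import opt
from opt import *
opt.prof.pop('trap')
from scipy.optimize import brentq
X=lambda t,m:.35*m*(t-m/1.14*(1-np.exp(-t*1.14/m)))
for m in (.7,.75,.8,.85,.9,1.,1.05):
    t1=brentq(lambda t:X(t,m)-.06985,.1,2); print(m,'t0',round(13.65-t1,3),'x2',X(t1+.5667,m).round(4),'x_now',X(t1+.6167,m).round(4),'v',round(.35*m*(1-np.exp(-(t1+.6167)*1.14/m)),3))
for m in (.7,.75,.8,.85,.9,1.):
    t1=brentq(lambda t:X(t,m)-.195,.1,3)+.05; o=[]
    for d in (0,.0167,.0333,.05,.067,.1):
        g=.31-X(t1+d,m)
        for T in np.arange(.8,1.65,.05):
            o.append((max(run2(m,pr,.13,T,g,.02,e,.44)[0] for pr in prof for e in(-.02,.02)),d,round(T,2)))
    o.sort(); print(m,[(round(float(a)*1000,1),b,float(c)) for a,b,c in o[:3]],[(round(float(a)*1000,1),float(c)) for a,b,c in o if b==0][:3])
E
python3 now.py
```

```text
0.7 t0 12.946 x2 0.1799 x_now 0.1907 v 0.216
0.75 t0 12.955 x2 0.184 x_now 0.1952 v 0.227
0.8 t0 12.962 x2 0.1877 x_now 0.1994 v 0.236
0.85 t0 12.969 x2 0.1911 x_now 0.2033 v 0.245
0.9 t0 12.974 x2 0.1942 x_now 0.2068 v 0.254
1.0 t0 12.984 x2 0.1998 x_now 0.2132 v 0.269
1.05 t0 12.988 x2 0.2023 x_now 0.216 v 0.276
0.7 [(6.7, 0.067, 1.35), (6.8, 0.1, 1.25), (6.9, 0.067, 1.3)] [(7.6, 1.45), (7.6, 1.4), (7.7, 1.5)]
0.75 [(7.7, 0.05, 1.3), (7.7, 0.067, 1.25), (7.7, 0.067, 1.3)] [(8.4, 1.4), (8.5, 1.35), (8.6, 1.45)]
0.8 [(8.6, 0.05, 1.25), (8.7, 0.05, 1.2), (8.8, 0.067, 1.2)] [(9.3, 1.3), (9.3, 1.35), (9.6, 1.4)]
0.85 [(9.7, 0.05, 1.2), (9.7, 0.05, 1.15), (9.7, 0.0333, 1.25)] [(10.3, 1.3), (10.3, 1.25), (10.4, 1.35)]
0.9 [(10.6, 0.0333, 1.2), (10.6, 0.0333, 1.15), (10.6, 0.067, 1.1)] [(11.2, 1.25), (11.2, 1.2), (11.3, 1.3)]
1.0 [(12.2, 0.05, 1.05), (12.3, 0.0333, 1.1), (12.5, 0.0167, 1.15)] [(13.0, 1.2), (13.1, 1.15), (13.3, 1.25)]
```

```bash
python3 - <<'E'
from h import *
from bench import manip
s=manip.sense(); c=manip.grab_frame('side'); r=cap(c,manip.camera_params('side')); cv2.imwrite('pics/r2.png',c)
print(s['clock'],s['tool_pos']-catch(-100),r,'travel',274.65-r[0],manip.sense()['clock'])
E
cat > now2.py <<'E'
import sys,opt
from opt import *
opt.prof.pop('trap')
x=float(sys.argv[1]); from now import X,brentq
for m in (.8,.9,1.):
    for xe in (.44,.45,.455):
        t1=brentq(lambda t:X(t,m)-x,.1,3)+.05
        o=sorted((max(run2(m,pr,xe-.31,T,.31-X(t1+d,m),.02,e,xe)[0] for pr in prof for e in(-.02,.02)),d,round(T,2)) for d in (0,.0167,.0333) for T in np.arange(.9,1.7,.05))
        print(m,xe,[(round(float(a)*1000,1),b,float(c)) for a,b,c in o if b==0][:4],[(round(float(a)*1000,1),b,float(c)) for a,b,c in o][:1])
E
sed -i 's/^for m/if __name__=="__main__":\n  for m/' now.py; python3 - <<'E'
s=open('now.py').read(); i=s.index('if __name__'); open('now.py','w').write(s[:i])
E
python3 now2.py .2085
```

```text
14.2667 [-0.63831448  0.15755873 -0.59315658] (np.float64(67.21875915365752), np.int32(157), np.float64(-3.7349894678440165), array([250.39490446, 214.23566879])) travel 207.43124084634246 14.3167Traceback (most recent call last):
  File "now2.py", line 4, in <module>
    x=float(sys.argv[1]); from now import X,brentq
                          ^^^^^^^^^^^^^^^^^^^^^^^^
  File "now.py", line 3, in <module>
    opt.prof.pop('trap')
    ~~~~~~~~~~~~^^^^^^^^
KeyError: 'trap'
```

```bash
sed -i "s/pop('trap')/pop('trap',0)/" now.py now2.py; python3 now2.py .2077
```

```text
0.8 0.44 [(8.6, 0, 1.25), (8.7, 0, 1.2), (9.1, 0, 1.3), (10.1, 0, 1.35)] [(8.6, 0, 1.25)]
0.8 0.45 [(8.6, 0, 1.3), (8.7, 0, 1.25), (9.7, 0, 1.35), (10.7, 0, 1.4)] [(8.6, 0, 1.3)]
0.8 0.455 [(8.5, 0, 1.3), (8.7, 0, 1.25), (9.4, 0, 1.35), (10.5, 0, 1.4)] [(8.5, 0, 1.3)]
0.9 0.44 [(10.7, 0, 1.15), (11.0, 0, 1.1), (11.3, 0, 1.2), (12.4, 0, 1.25)] [(10.6, 0.0167, 1.1)]
0.9 0.45 [(10.5, 0, 1.15), (11.0, 0, 1.2), (12.1, 0, 1.25), (13.2, 0, 1.3)] [(10.5, 0, 1.15)]
0.9 0.455 [(11.0, 0, 1.2), (11.0, 0, 1.15), (11.9, 0, 1.25), (13.2, 0, 1.3)] [(11.0, 0, 1.2)]
1.0 0.44 [(12.2, 0, 1.05), (12.6, 0, 1.1), (13.6, 0, 1.15), (14.7, 0, 1.2)] [(12.2, 0, 1.05)]
1.0 0.45 [(12.4, 0, 1.1), (13.4, 0, 1.15), (14.6, 0, 1.2), (15.7, 0, 1.05)] [(12.4, 0, 1.1)]
1.0 0.455 [(12.4, 0, 1.1), (13.4, 0, 1.15), (14.5, 0, 1.2), (15.6, 0, 1.25)] [(12.4, 0, 1.1)]
```

```bash
python3 - <<'E'
import opt
from opt import *
from now import X,brentq
for pr in('quint','cubic'):
  for m in (.82,.9,.95):
    t1=brentq(lambda t:X(t,m)-.2077,.1,3)+.05
    for xe in (.44,.45,.46):
      for T in (1.05,1.1,1.15,1.2):
        print(pr,m,xe,T,[round(1000*float(run2(m,pr,xe-.31,T,.31-X(t1,m),.02,e,xe,dt=.0025)[0]),1) for e in(-.04,-.02,0,.02,.04)])
E
```

```text
quint 0.82 0.44 1.05 [18.5, 17.2, 15.6, 13.6, 10.9]
quint 0.82 0.44 1.1 [15.8, 14.0, 11.8, 9.1, 8.0]
quint 0.82 0.44 1.15 [12.6, 10.3, 7.6, 7.7, 9.1]
quint 0.82 0.44 1.2 [9.2, 6.9, 7.7, 8.8, 9.7]
quint 0.82 0.45 1.05 [19.9, 19.1, 18.0, 16.5, 14.5]
quint 0.82 0.45 1.1 [17.9, 16.6, 14.8, 12.6, 9.8]
quint 0.82 0.45 1.15 [15.1, 13.2, 10.8, 8.0, 8.6]
quint 0.82 0.45 1.2 [11.7, 9.2, 6.9, 8.3, 9.4]
quint 0.82 0.46 1.05 [20.8, 20.3, 19.7, 18.7, 17.4]
quint 0.82 0.46 1.1 [19.5, 18.6, 17.4, 15.8, 13.6]
quint 0.82 0.46 1.15 [17.3, 15.9, 14.0, 11.6, 8.9]
quint 0.82 0.46 1.2 [14.4, 12.3, 9.7, 7.8, 9.1]
quint 0.9 0.44 1.05 [17.4, 15.2, 12.3, 9.4, 10.1]
quint 0.9 0.44 1.1 [13.4, 10.6, 8.1, 9.6, 11.2]
quint 0.9 0.44 1.15 [9.5, 7.7, 9.4, 10.7, 12.0]
quint 0.9 0.44 1.2 [7.8, 9.3, 10.4, 11.5, 13.1]
quint 0.9 0.45 1.05 [19.9, 18.1, 15.8, 12.9, 10.5]
quint 0.9 0.45 1.1 [16.3, 13.8, 10.8, 9.4, 11.0]
quint 0.9 0.45 1.15 [12.1, 9.1, 8.8, 10.5, 11.7]
quint 0.9 0.45 1.2 [8.0, 8.6, 10.1, 11.2, 12.9]
quint 0.9 0.46 1.05 [21.8, 20.6, 18.9, 16.7, 13.8]
quint 0.9 0.46 1.1 [19.0, 17.0, 14.5, 11.4, 10.7]
quint 0.9 0
[... 1776 characters left out ...]
.9 0.46 1.15 [11.0, 9.7, 8.8, 10.1, 10.9]
cubic 0.9 0.46 1.2 [9.7, 9.3, 10.3, 10.7, 10.8]
cubic 0.95 0.44 1.05 [12.8, 11.5, 10.5, 9.9, 11.2]
cubic 0.95 0.44 1.1 [11.7, 10.9, 10.4, 11.3, 12.1]
cubic 0.95 0.44 1.15 [11.4, 11.0, 11.4, 12.0, 12.6]
cubic 0.95 0.44 1.2 [11.6, 11.5, 11.9, 12.4, 13.0]
cubic 0.95 0.45 1.05 [13.9, 12.1, 10.6, 9.4, 10.7]
cubic 0.95 0.45 1.1 [11.8, 10.6, 9.8, 10.9, 11.9]
cubic 0.95 0.45 1.15 [10.9, 10.3, 11.1, 11.8, 12.2]
cubic 0.95 0.45 1.2 [10.8, 11.2, 11.7, 12.1, 12.7]
cubic 0.95 0.46 1.05 [15.9, 13.7, 11.6, 9.6, 9.8]
cubic 0.95 0.46 1.1 [12.7, 11.0, 9.6, 10.1, 11.5]
cubic 0.95 0.46 1.15 [10.9, 9.8, 10.5, 11.6, 12.1]
cubic 0.95 0.46 1.2 [10.2, 10.8, 11.5, 11.8, 12.3]
```

```bash
python3 - <<'E'
from h import *
from bench import manip
P=catch(210-442); s=manip.sense(); d=np.linalg.norm(P-catch(-100)); print(s['clock'])
manip.move_straight(P,vel=d/1.15)
for k in range(2):
    s=manip.sense(); c=manip.grab_frame('side'); r=cap(c,manip.camera_params('side'))
    print(s['clock'],(s['tool_pos']-P).round(2),s['wrist_force'].round(2),'travel',r and 274.65-r[0])
    manip.dwell(.2)
cv2.imwrite('pics/r3.png',c); cv2.imwrite('pics/r3c.png',cv2.resize(c[110:310,170:340],None,fx=3,fy=3,interpolation=cv2.INTER_CUBIC))
E
```

```text
14.3167
15.6167 [0.15 0.84 0.05] [-0.48  0.18  0.32] travel 442.20588203634543
15.8667 [0.19 0.65 0.02] [ 0.9   0.38 -0.63] travel 442.32985796610444
```

View pics/r3c.png

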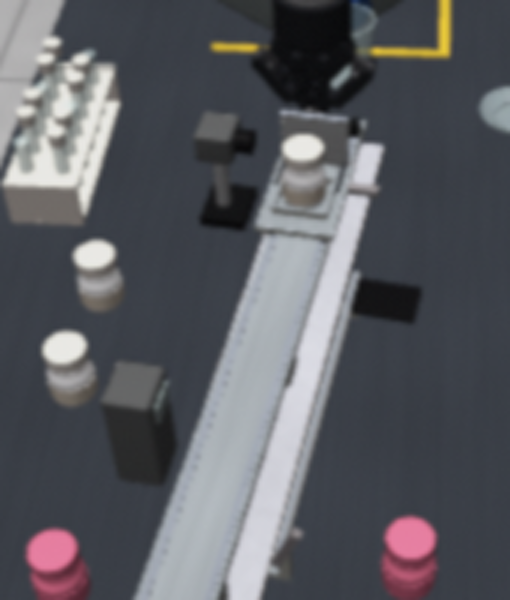

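The carriage is at rest in the bay with the jar upright (cap at crop (302,150)), its plate against the closed fingers and travel ≈ 0.442. I'll hold for over three seconds, check again and hand in.

```bash
python3 - <<'E'
from h import *
from bench import manip
p=manip.camera_params('side')
for k in range(2):
    manip.dwell(2.0); r=cap(manip.grab_frame('side'),p); print(manip.sense()['clock'],274.65-r[0],r[2])
if abs(274.65-r[0]-440)<30: print(manip.finish_job())
E
```

```text
18.1667 444.31565174566674 -3.2169108896280285
20.2167 444.31565174566674 -3.2169108896280285
the job is handed in; nothing more can be done
None
```

The carriage was caught and held still at travel ≈ 0.444 m, between the bay posts, with the jar upright, and the job was handed in while holding. I released it earlier than planned, during the light paddle touch, and the spring's peak compression was only simulated (about 8–11 mm), not measured.

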